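# Ratchet a drive out of its leaning bay and rack it

## Robot

A 6-joint arm with a two-finger parallel gripper is mounted at the origin on the work surface; the furniture and walls round the work are solid. World frame = base frame: x ahead of the robot, y to its left, z up, the work surface at z = 0. Lengths are in m, angles in rad, forces in N, time in s.
With the tool pointing down it reaches from about 0.4 to 0.925 m from the base axis. Payload 12.5 kg.
Tool frame: the origin (TCP) lies midway between the tips of the shut fingers; the grasp point (between the pads) lies 19 mm behind it (robot.pinch_z is the distance from the TCP to the grasp point, in m); z points along the fingers, y is the line along which they close (so a half turn about z gives the same grasp; the last joint's range is limited). The gripper opens to 95 mm and grips with 3 to 60 N. Pads are 20 mm wide; open, the fingers measure 119 mm over their backs; the gripper's body (75 mm by 180 mm) begins 59 mm behind the grasp point.
Start: joints at [-0.106, 0.491, 1.559, -0, 1.092, -0.106], TCP at [0.625, 0, 0.215] pointing down, gripper open.
Joint ranges: [-3.1, 3.1], [-0.84, 2.19], [0.05, 2.79], [-1.13, 4.28], [0.06, 2.93], [-2.69, 2.69]. Speed limits (rad/s): [2.22, 2.22, 2.79, 3.14, 3.14, 3.14].

## Interface

Orientations are given as a rotation vector (axis times angle).
In Python, from rig import robot gives the robot as it stands.
- The arm moves only by the tool servo_tool, never from a script. Its arguments are lists of equal length, an entry for each row: "travel": the shift along the tool's x, y, z in units of 2 cm (1.0 is 2 cm), a list of three; "angular": the turn, a rotation vector about the tool's x, y, z in units of 0.15 rad (1.0 is 0.15 rad), a list of three; "fingers": the opening, from 0 (shut) to 1 (fully open). A call has 1 to 20 rows; each row shifts and turns the commanded pose from where the row before left it, along the tool's axes as they then stand; what a row does not reach is not made up. A row lasts 1/10 s, in which the tool goes at most 50 mm and 8.59 degrees, less where a joint would pass 70% of its speed; a pose out of reach is approached as far as the arm can. A call with a number of a shift or a turn outside -1 to 1 is refused whole. A call with a gripper value outside its range is refused whole. The fingers move at their own pace and stop on an object; "squeeze" is the grip in N (left out, the last holds). Time passes only in rows, so rows that do not move let the fingers close. It gives the time, the measured TCP pose, the force, the opening and the grip force at its end, in the units of the state.
- robot.observe(): the state, without advancing time (a new reading comes with each control period).
- robot.get_image(name): name is "scene" or "side" or "wrist"; returns a dict with "pixels" (480x640x3 uint8, red, green, blue), "K" (3x3 intrinsics, pixels), "dist_coeffs" ([k1, k2, p1, p2, k3] as OpenCV has them; the pictures are not rectified), "rvec" (rotation vector, rad) and "tvec" (3), from world to camera coordinates, as OpenCV has them. Camera axes: x right, y down, z forward; pixel columns grow to the right and rows downward; lengths in m; the calibration is good to about 2 mm. A picture is of the moment at which its call begins. There is no depth.
- robot.job_done(): hands the job in; it is judged then, once.
The state is a dict: "clock": time; "qpos": joint angles; "joint_vel": joint speeds; "joint_efforts": joint torques, N m; "tcp_pos": TCP position; "orientation": TCP orientation; "contact_force": force on the tool from outside, world axes, zero at the start; "moment": the same for the moment, N m; "opening": finger opening in m; "finger_force": force on a finger pad.
Only numpy, scipy, OpenCV 4.12 (cv2) and the standard library are available. Lean on these libraries where they do the work, as an engineer would, in place of code of your own. Each camera call takes 0.05 s, during which the arm holds its last target. There are 200 camera calls.

## Task

The black portable drive is sunk in the leaning blue bay. Give the bay's red ratchet lever exactly four full strokes, pressing it right down and letting it spring all the way back up each time, so that the ejector pushes the drive part of the way out; no fifth stroke. Then take the drive by its exposed end, draw it out along the lean of the slot and lower it, without dropping it, on its long edge into the empty slot of the grey rack, leaving the second drive, the interface box and the wash bottle where they are.

Things in the scene. Friction and masses are not known exactly. Their poses are not given: they have to be found in the camera images.
- bay: Blue sheet-metal ejector bay, base 180 x 165 mm, fixed. Origin on the bench, z up, -x its front (to the robot at yaw 0). Its slot leans 30 deg to the front: out of the slot is u = (-0.5, 0, 0.866) in this frame. Slot 122 mm long along y, 20 mm wide along t = (0.866, 0, 0.5), 80 mm deep along u, walls 6 mm; centre of its floor at (0.050, 0, 0.075) m.
- bay_mouth (a point): Centre of the slot's mouth, at (0.010, 0, 0.144) m in the bay frame. The mouth plane is square to u.
- lever (a joint): Ratchet lever on the bay's right side, angle in rad: 0 up at rest, 0.785 down at its stop. Axis level along y through (0.045, -0.088, 0.085) m in the bay frame. Pressed down from above with 3 to 6 N; a spring lifts it. The last 0.63 rad of the way down drive the ejector; below 0.12 rad on the way up the pawl drops behind the next tooth, ready for another stroke.
- lever_pad (a point): Centre of the top face of the lever's red paddle, 42 mm along the lever x 64 mm along y x 10 mm, centred 140 mm from the lever axis, at y = -0.125 m in the bay frame. At rest the paddle lies to the front of the axis, 26 deg above level; fully down 19 deg below level. This point goes almost straight down, from 151 to 44 mm above the bench.
- ram (a joint): Travel (m) of the ejector ram: a brass head 24 mm across that rises along u through a hole in the middle of the slot's floor and pushes the drive from behind. 0 at the start (head 1 mm below the floor); each full stroke adds 0.010. Friction keeps it there; at most 1 mm is lost as the lever springs back.
- drive: Black portable drive to be moved, 80 x 118 x 16 mm, about 0.2 kg. Origin: centre of one 80 x 118 face; x along the 80 mm, y along the 118 mm, z through the 16 mm. At the start x points down the slot, y along the slot, the upper edge flush with the mouth, lying on the slot's front wall; after four strokes 39 mm stand out.
- drive_center (a point): Middle of the drive's body.
- rack: Grey rack 150 x 142 mm, fixed, with two parallel slots along its y. Origin on the bench at its centre, z up. Slots 25 mm wide (x), 126 mm long (y), 30 mm deep; floor 8 mm and wall tops 38 mm above the bench, walls 5 mm thick. The slot at x = -0.034 m (nearer the robot) is empty, the one at x = +0.034 m holds the second drive.
- free_slot (a point): Centre of the empty slot's floor, axes as the rack's.
- spare: Second drive, same shape, standing on its long edge in the rack's other slot, its top 88 mm above the bench. Leave alone. Origin: centre of one large face.
- interface_box: Interface box with beige lid, 114 x 154 x 50 mm. Leave alone. Origin: centre of its underside.
- wash_bottle: White wash bottle with blue cap, 57 mm across, 138 mm high. Leave alone. Origin: centre of its underside.

How it is judged:
By the outcome, as a careful person would: the job done as asked, in the order asked, and still so for the second after the job is handed in, with the robot touching nothing.
It also fails if it takes over 64 s, if anything falls off the work surface, if the arm or the gripper's body presses on something with over 40 N, if the wrist force passes 120 N, or if a joint passes its speed limit or range.

## Working session

There is one attempt and no reset: what is moved stays moved. The work goes in short steps, Python scripts to look and compute and a tool call to move; the robot and the scene stay as the last step left them, time stands still between calls to the robot, and variables do not carry over. Pictures are saved under pics/ and viewed, at most 10 in all, crops included, and the job is handed in when it is done.

Besides the shell and the picture viewer there is one more tool, called after "Request:" by a JSON object that holds its "op" and its "data", one argument or row to a line. servo_tool: Moves the arm, as the interface text tells. Its arguments: {"type":"object","properties":{"travel":{"type":"array"},"angular":{"type":"array"},"fingers":{"type":"array"},"squeeze":{"type":"number"}},"required":["travel","angular","fingers"]}

```bash
mkdir -p pics; ls
cat > h.py <<'E'
import numpy as np, cv2
from rig import robot
def snap(n,f):
    im=robot.get_image(n); cv2.imwrite(f'pics/{f}.png',im['pixels'][:,:,::-1]); np.savez(f'pics/{f}.npz',**im); return im
def load(f): return dict(np.load(f'pics/{f}.npz'))
def ray(im,uv):
    p=cv2.undistortPoints(np.array([[uv]],float),im['K'],im['dist_coeffs'])[0,0]
    R=cv2.Rodrigues(im['rvec'])[0]; t=im['tvec'].reshape(3)
    d=R.T@np.array([p[0],p[1],1]); return -R.T@t, d/np.linalg.norm(d)
def onz(im,uv,z):
    c,d=ray(im,uv); return c+d*(z-c[2])/d[2]
def tri(obs):
    A=np.zeros((3,3));b=np.zeros(3);o=[ray(*x) for x in obs]
    for c,d in o: P=np.eye(3)-np.outer(d,d);A+=P;b+=P@c
    x=np.linalg.solve(A,b); return x,[np.linalg.norm((np.eye(3)-np.outer(d,d))@(x-c)) for c,d in o]
def proj(im,X): return cv2.projectPoints(np.array(X,float).reshape(-1,1,3),im['rvec'],im['tvec'],im['K'],im['dist_coeffs'])[0][:,0]
E
python3 -c "
from h import *
for n in ['scene','side','wrist']: snap(n,n+'0')
print(robot.observe(),robot.pinch_z)"
```

```text
pics
{'clock': 0.15, 'qpos': array([-1.05612537e-01,  4.91421713e-01,  1.55936003e+00,  2.56264309e-06,
        1.09170297e+00, -1.05605650e-01]), 'joint_vel': array([-0.00027426,  0.00103121, -0.00089062,  0.00027319,  0.00238338,
        0.00072669]), 'joint_efforts': array([ 3.16444048e-04, -6.12899423e+01, -2.58276522e+01,  6.91918633e-02,
        4.73701756e-02, -5.07232733e-05]), 'tcp_pos': array([6.24797283e-01, 3.69986087e-05, 2.14178186e-01]), 'orientation': array([-2.22095877e+00, -2.22094085e+00,  8.77893358e-04]), 'contact_force': array([ 0.14107279, -0.02569896, -0.11864438]), 'moment': array([ 0.01917093,  0.01755721, -0.00455515]), 'finger_force': 0.0, 'opening': 0.09523619045483492} 0.0188
```

View pics/scene0.png

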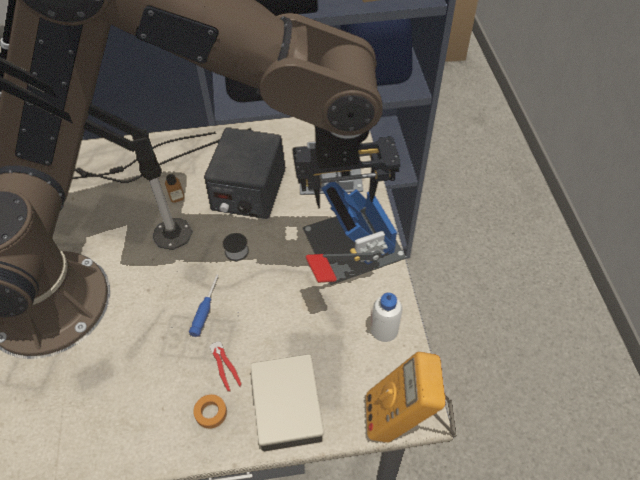

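View pics/side0.png

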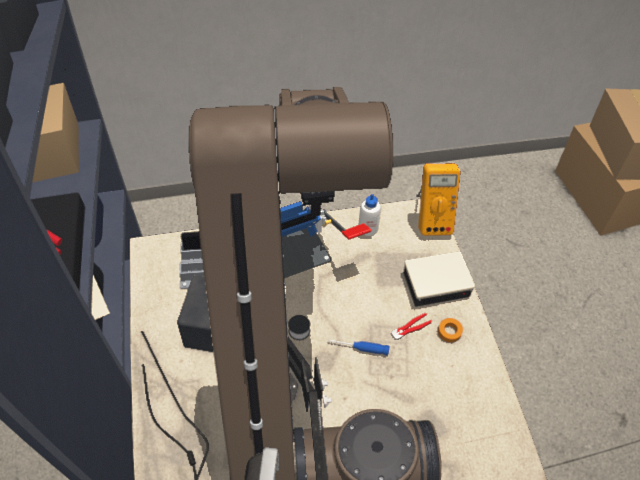

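The scene view shows the bay at about (360,215), its red lever pad at (321,267), the rack half hidden at (335,180), the bottle at (386,318) and the box at (286,400). The side view shows the red pad at (356,231) and the rack at (192,255), partly behind the arm.

View pics/wrist0.png

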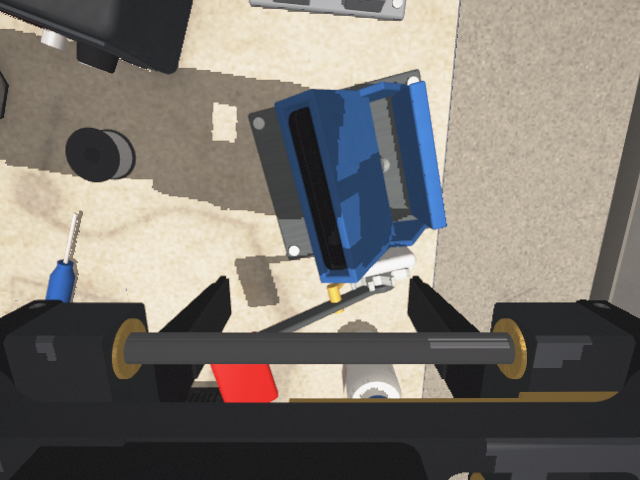

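```bash
python3 -c "
from h import *
for n in ['scene0','side0','wrist0']:
    im=load(n); c,d=ray(im,(320,240)); print(n,c.round(3),d.round(3))
    hsv=cv2.cvtColor(im['pixels'],cv2.COLOR_RGB2HSV)
    m=((hsv[...,0]<6)|(hsv[...,0]>174))&(hsv[...,1]>170)&(hsv[...,2]>110)
    k,l,s,ce=cv2.connectedComponentsWithStats(m.astype(np.uint8))
    for i in range(1,k):
        if s[i,4]>60: 
            cnt=cv2.findContours((l==i).astype(np.uint8),0,2)[0][0]
            print(s[i],ce[i].round(1),cv2.boxPoints(cv2.minAreaRect(cnt)).round().tolist())
s=load('scene0');print(proj(s,[[.625,0,.215],[.625,0,0],[.5,0,0],[.5,.2,0],[.7,.2,0]]))
"
```

```text
scene0 [ 0.488 -0.73   1.093] [ 0.073  0.59  -0.804]
[307 254  29  28 491] [320.5 267.5] [[305.0, 256.0], [322.0, 248.0], [336.0, 279.0], [319.0, 287.0]]
side0 [-0.307  0.173  1.291] [ 0.595 -0.125 -0.794]
[342 224  29  15 238] [356.2 230.9] [[342.0, 231.0], [367.0, 222.0], [371.0, 231.0], [345.0, 240.0]]
[ 47 230  14  15  89] [ 53.9 237.5] [[43.0, 236.0], [47.0, 230.0], [61.0, 238.0], [57.0, 245.0]]
[398 314  33  21 178] [413.  325.4] [[397.0, 329.0], [425.0, 312.0], [430.0, 322.0], [403.0, 338.0]]
wrist0 [0.626 0.076 0.383] [ 0.002 -0.255 -0.967]
[ 211  364   67   39 2182] [245.  382.6] [[211.0, 364.0], [277.0, 364.0], [277.0, 402.0], [211.0, 402.0]]
[[344.09277169 199.84339836]
 [342.39192503 264.34343362]
 [284.76917503 271.68169847]
 [275.52363006 200.95353123]
 [359.90570154 190.96198838]]
```

The wrist view is the clearest. The drive's dark mouth runs from (300,110) to (335,272), with base screws at (260,123), (294,251) and (413,82). The red pad is at (245,383), partly behind the gripper, and the rack edge is at (330,8).

```bash
python3 -c "
from h import *
im=load('wrist0'); hsv=cv2.cvtColor(im['pixels'],cv2.COLOR_RGB2HSV)
m=((hsv[...,2]<60)).astype(np.uint8); m[:, :280]=0; m[:,360:]=0; m[:95]=0; m[285:]=0
k,l,s,ce=cv2.connectedComponentsWithStats(m); 
for i in range(1,k):
    if s[i,4]>500:
        c=cv2.findContours((l==i).astype(np.uint8),0,2)[0][0]; r=cv2.minAreaRect(c); b=cv2.boxPoints(r)
        print(s[i],ce[i],r,b.tolist()); print(cv2.approxPolyDP(c,4,True)[:,0].tolist())
        for p in b: print(onz(im,p,.144).round(4))
        # long edges
for n,p in [('A',(260,123)),('B',(294,251)),('C',(414,82))]: print(n,onz(im,p,.004).round(4))
x,e=tri([(load('scene0'),(320.5,267.5)),(load('side0'),(356.2,230.9))]);print('pad',x.round(4),e)
"
```

```text
[ 289  107   58  163 3664] [316.40584061 187.89519651] ((316.1545104980469, 189.74893188476562), (166.16456604003906, 23.67161750793457), 76.60750579833984) [[285.3970031738281, 111.6673812866211], [308.4248962402344, 106.18456268310547], [346.9120178222656, 267.8304748535156], [323.8841247558594, 273.31329345703125]]
[[305, 107], [290, 114], [290, 131], [324, 263], [342, 269], [346, 265]]
[0.604  0.0996 0.144 ]
[0.6191 0.103  0.144 ]
[ 0.6466 -0.008   0.144 ]
[ 0.6296 -0.0123  0.144 ]
A [0.5643 0.1023 0.004 ]
B [ 0.5972 -0.0368  0.004 ]
C [0.7219 0.1416 0.004 ]
pad [ 0.5648 -0.098   0.1448] [np.float64(0.0005981745940143807), np.float64(0.000598174594014343)]
```

Request:
{"op": "servo_tool", "data": {
  "travel": [
    [-0.83,-0.55,0],
    [-0.83,-0.55,0],
    [-0.83,-0.55,0],
    [-0.83,-0.55,0],
    [-0.83,-0.55,0],
    [-0.83,-0.55,0],
    [0,0,0.4],
    [0,0,0.4],
    [0,0,0]
  ],
  "angular": [
    [0,0,0],
    [0,0,0],
    [0,0,0],
    [0,0,0],
    [0,0,0],
    [0,0,0],
    [0,0,-0.79],
    [0,0,-0.79],
    [0,0,0]
  ],
  "fingers": [0,0,0,0,0,0,0,0,0]
}}

```text
clock: 1.05
tcp_pos: [0.5577, -0.1006, 0.198]
orientation: [-1.942, -2.468, 0.001]
contact_force: [0.1, -0.3, 0.0]
opening: 0.0288
finger_force: 0.0
```

```bash
python3 -c "
from h import *
for n in ['scene','side','wrist']: snap(n,n+'1')
a=cv2.imread('pics/scene1.png')[100:300,200:440]; a=cv2.resize(a,None,fx=1.6,fy=1.6,interpolation=2)
b=cv2.resize(cv2.imread('pics/wrist1.png'),(400,300)); c=np.zeros((320,400,3),np.uint8); c[:300]=b
cv2.imwrite('pics/m1.png',np.hstack([a,c])); s=robot.observe(); print(s['clock'],s['tcp_pos'],s['orientation'],s['opening'])"
```

```text
1.2 [ 0.55876712 -0.10007687  0.19907574] [1.94742851e+00 2.46465784e+00 2.45867212e-04] 0.01657736765413607
```

View pics/m1.png

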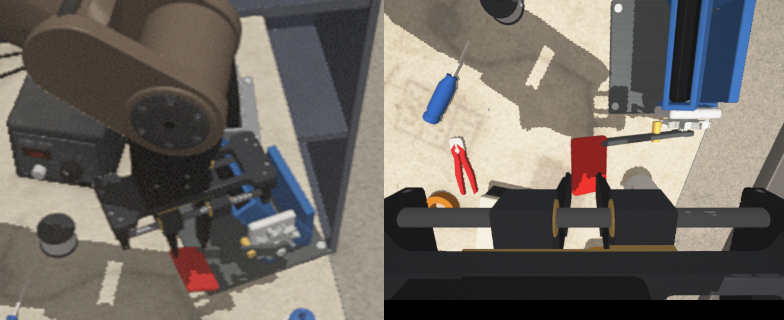

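The fingers are above the red pad (pad near (590,165) in the montage's right half) and aligned with the bay. First stroke, checking the force near the bottom.

Request:
{"op": "servo_tool", "data": {
  "travel": [
    [0,0,0.9],
    [0,0,0.9],
    [0,0,0.8],
    [0,0,0.8],
    [0,0,0.8],
    [0,0,0.8],
    [0,0,0.8],
    [0,0,0.8],
    [0,0,0.8],
    [0,0,0],
    [0,0,0]
  ],
  "angular": [
    [0,0,0],
    [0,0,0],
    [0,0,0],
    [0,0,0],
    [0,0,0],
    [0,0,0],
    [0,0,0],
    [0,0,0],
    [0,0,0],
    [0,0,0],
    [0,0,0]
  ],
  "fingers": [0,0,0,0,0,0,0,0,0,0,0]
}}

```text
clock: 2.3
tcp_pos: [0.5588, -0.0998, 0.0511]
orientation: [-1.944, -2.467, 0.001]
contact_force: [-3.0, -1.7, 2.4]
opening: 0.0
finger_force: 1.6
```

Pressing at about 3 N with 7 mm left. Now down in small steps to the stop.

Request:
{"op": "servo_tool", "data": {
  "travel": [
    [0,0,0.2],
    [0,0,0.15],
    [0,0,0],
    [0,0,0]
  ],
  "angular": [
    [0,0,0],
    [0,0,0],
    [0,0,0],
    [0,0,0]
  ],
  "fingers": [0,0,0,0]
}}

```text
clock: 2.7
tcp_pos: [0.56, -0.0997, 0.0457]
orientation: [1.942, 2.466, 0.002]
contact_force: [-3.4, 1.3, 19.6]
opening: 0.0006
finger_force: 9.3
```

Request:
{"op": "servo_tool", "data": {
  "travel": [
    [0,0,0.1],
    [0,0,0],
    [0,0,0]
  ],
  "angular": [
    [0,0,0],
    [0,0,0],
    [0,0,0]
  ],
  "fingers": [0,0,0]
}}

```text
clock: 3.0
tcp_pos: [0.5603, -0.0996, 0.0447]
orientation: [1.941, 2.465, 0.003]
contact_force: [-5.3, 3.2, 31.5]
opening: -0.0
finger_force: 15.6
```

The force jump to 20–31 N shows the stop was reached. Raise fully, hold, and check that it sprang back.

Request:
{"op": "servo_tool", "data": {
  "travel": [
    [0,0,-0.5],
    [0,0,-1],
    [0,0,-1],
    [0,0,-1],
    [0,0,-1],
    [0,0,-1],
    [0,0,-1],
    [0,0,0],
    [0,0,0],
    [0,0,0]
  ],
  "angular": [
    [0,0,0],
    [0,0,0],
    [0,0,0],
    [0,0,0],
    [0,0,0],
    [0,0,0],
    [0,0,0],
    [0,0,0],
    [0,0,0],
    [0,0,0]
  ],
  "fingers": [0,0,0,0,0,0,0,0,0,0]
}}

```text
clock: 4.0
tcp_pos: [0.5586, -0.0994, 0.1707]
orientation: [-1.943, -2.467, 0.001]
contact_force: [1.3, 0.7, -0.3]
opening: 0.0002
finger_force: 0.0
```

```bash
python3 -c "
from h import *
im=snap('wrist','wrist2'); a=load('wrist1')
def red(im):
    h=cv2.cvtColor(im['pixels'],cv2.COLOR_RGB2HSV); m=((h[...,0]<6)|(h[...,0]>174))&(h[...,1]>150)&(h[...,2]>80); m[:,:270]=0; m[:,400:]=0
    y,x=np.nonzero(m); return x.min(),x.max(),y.min(),len(x)
print(red(a),red(im))
cv2.imwrite('pics/m2.png',cv2.resize(im['pixels'][:,:,::-1],(480,360)))"
```

```text
(np.int64(299), np.int64(356), np.int64(217), 4513) (np.int64(296), np.int64(361), np.int64(227), 3838)
```

View pics/m2.png

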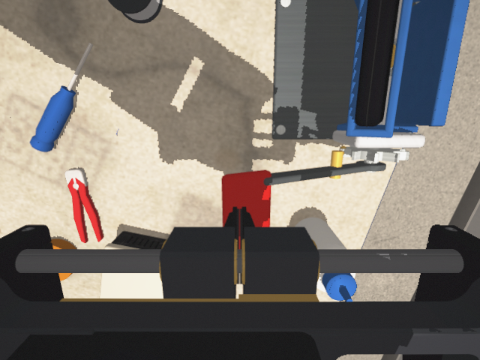

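The lever is back up, with the pad at (245,200), and the drive has risen a little at (378,60). Strokes two to four, each with the same profile.

Request:
{"op": "servo_tool", "data": {
  "travel": [
    [0,0,0.9],
    [0,0,0.9],
    [0,0,0.9],
    [0,0,0.9],
    [0,0,0.9],
    [0,0,0.7],
    [0,0,0.5],
    [0,0,0.4],
    [0,0,0.2],
    [0,0,0.15],
    [0,0,0],
    [0,0,-0.45],
    [0,0,-1],
    [0,0,-1],
    [0,0,-1],
    [0,0,-1],
    [0,0,-1],
    [0,0,-1],
    [0,0,0],
    [0,0,0]
  ],
  "angular": [
    [0,0,0],
    [0,0,0],
    [0,0,0],
    [0,0,0],
    [0,0,0],
    [0,0,0],
    [0,0,0],
    [0,0,0],
    [0,0,0],
    [0,0,0],
    [0,0,0],
    [0,0,0],
    [0,0,0],
    [0,0,0],
    [0,0,0],
    [0,0,0],
    [0,0,0],
    [0,0,0],
    [0,0,0],
    [0,0,0]
  ],
  "fingers": [0,0,0,0,0,0,0,0,0,0,0,0,0,0,0,0,0,0,0,0]
}}

```text
clock: 6.05
tcp_pos: [0.5586, -0.0995, 0.1711]
orientation: [-1.943, -2.468, 0.0]
contact_force: [0.1, 0.4, -0.7]
opening: 0.0001
finger_force: 0.0
```

Request:
{"op": "servo_tool", "data": {
  "travel": [
    [0,0,0],
    [0,0,0.9],
    [0,0,0.9],
    [0,0,0.9],
    [0,0,0.9],
    [0,0,0.9],
    [0,0,0.7],
    [0,0,0.5],
    [0,0,0.4],
    [0,0,0.2],
    [0,0,0.15],
    [0,0,0],
    [0,0,0]
  ],
  "angular": [
    [0,0,0],
    [0,0,0],
    [0,0,0],
    [0,0,0],
    [0,0,0],
    [0,0,0],
    [0,0,0],
    [0,0,0],
    [0,0,0],
    [0,0,0],
    [0,0,0],
    [0,0,0],
    [0,0,0]
  ],
  "fingers": [0,0,0,0,0,0,0,0,0,0,0,0,0]
}}

```text
clock: 7.35
tcp_pos: [0.5596, -0.0996, 0.0448]
orientation: [1.942, 2.467, 0.002]
contact_force: [-4.2, 2.8, 26.7]
opening: 0.0007
finger_force: 13.7
```

Request:
{"op": "servo_tool", "data": {
  "travel": [
    [0,0,-0.45],
    [0,0,-1],
    [0,0,-1],
    [0,0,-1],
    [0,0,-1],
    [0,0,-1],
    [0,0,-1],
    [0,0,0],
    [0,0,0],
    [0,0,0]
  ],
  "angular": [
    [0,0,0],
    [0,0,0],
    [0,0,0],
    [0,0,0],
    [0,0,0],
    [0,0,0],
    [0,0,0],
    [0,0,0],
    [0,0,0],
    [0,0,0]
  ],
  "fingers": [0,0,0,0,0,0,0,0,0,0]
}}

```text
clock: 8.35
tcp_pos: [0.5584, -0.0994, 0.1704]
orientation: [-1.942, -2.467, 0.001]
contact_force: [-0.6, 0.0, 0.0]
opening: 0.0004
finger_force: 0.0
```

Request:
{"op": "servo_tool", "data": {
  "travel": [
    [0,0,0.9],
    [0,0,0.9],
    [0,0,0.9],
    [0,0,0.9],
    [0,0,0.9],
    [0,0,0.7],
    [0,0,0.5],
    [0,0,0.4],
    [0,0,0.2],
    [0,0,0.15],
    [0,0,0],
    [0,0,0]
  ],
  "angular": [
    [0,0,0],
    [0,0,0],
    [0,0,0],
    [0,0,0],
    [0,0,0],
    [0,0,0],
    [0,0,0],
    [0,0,0],
    [0,0,0],
    [0,0,0],
    [0,0,0],
    [0,0,0]
  ],
  "fingers": [0,0,0,0,0,0,0,0,0,0,0,0]
}}

```text
clock: 9.55
tcp_pos: [0.5597, -0.0996, 0.0448]
orientation: [1.942, 2.467, 0.002]
contact_force: [-3.8, 2.3, 28.7]
opening: 0.0002
finger_force: 13.7
```

Request:
{"op": "servo_tool", "data": {
  "travel": [
    [0,0,-0.45],
    [0,0,-1],
    [0,0,-1],
    [0,0,-1],
    [0,0,-1],
    [0,0,-1],
    [0,0,-1],
    [0,0,-1],
    [0,0,-1],
    [0,0,-1],
    [0,0,-1]
  ],
  "angular": [
    [0,0,0],
    [0,0,0],
    [0,0,0],
    [0,0,0],
    [0,0,0],
    [0,0,0],
    [0,0,0],
    [0,0,0],
    [0,0,0],
    [0,0,0],
    [0,0,0]
  ],
  "fingers": [0,0,0,0,0,0,0,0,0,0,0]
}}

```text
clock: 10.65
tcp_pos: [0.5584, -0.0995, 0.252]
orientation: [-1.942, -2.467, 0.001]
contact_force: [0.2, 0.2, 0.4]
opening: 0.0006
finger_force: 0.0
```

Request:
{"op": "servo_tool", "data": {
  "travel": [
    [0.9,0.35,-0.6],
    [0.9,0.35,-0.6],
    [0.9,0.35,-0.6],
    [0.9,0.35,-0.6],
    [0.9,0.35,-0.6],
    [0.9,0.35,-0.6],
    [0.9,0.35,-0.6],
    [0.9,0.35,-0.6],
    [0.9,0.35,-0.6],
    [0.9,0.35,-0.6],
    [0,0,0],
    [0,0,0],
    [0,0,0]
  ],
  "angular": [
    [0,0,0],
    [0,0,0],
    [0,0,0],
    [0,0,0],
    [0,0,0],
    [0,0,0],
    [0,0,0],
    [0,0,0],
    [0,0,0],
    [0,0,0],
    [0,0,0],
    [0,0,0],
    [0,0,0]
  ],
  "fingers": [0,0,0,0,0,0,0,0,0,0,0,0,0]
}}

```text
clock: 11.95
tcp_pos: [0.5844, 0.0911, 0.3707]
orientation: [-1.943, -2.467, 0.002]
contact_force: [0.2, -0.2, -0.2]
opening: 0.0006
finger_force: 0.0
```

```bash
python3 -c "
from h import *
snap('wrist','wrist3'); snap('scene','scene3')
im=load('wrist3'); c,d=ray(im,(320,240)); print(c,d)"
```

```text
[0.56819971 0.16519878 0.5399628 ] [ 0.06123298 -0.24715167 -0.96704011]
```

View pics/wrist3.png

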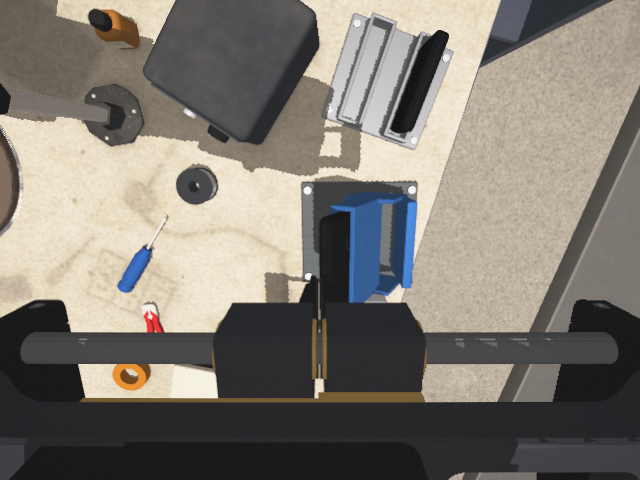

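The rack is at (388,80), with its empty slot at about (363,68) and the spare at (425,80). The drive stands out of the bay at (335,258), and a dark box sits at (240,60) beside the rack. I'll enlarge the rack and bay.

```bash
python3 -c "
import cv2,numpy as np
a=cv2.imread('pics/wrist3.png')[0:150,310:460]; b=cv2.imread('pics/wrist3.png')[170:320,290:440]
cv2.imwrite('pics/m3.png',np.hstack([cv2.resize(x,(400,400),interpolation=0) if 0 else cv2.resize(x,None,fx=2.66667,fy=2.66667,interpolation=2) for x in (a,b)]))"
```

```text
(no output)
```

View pics/m3.png

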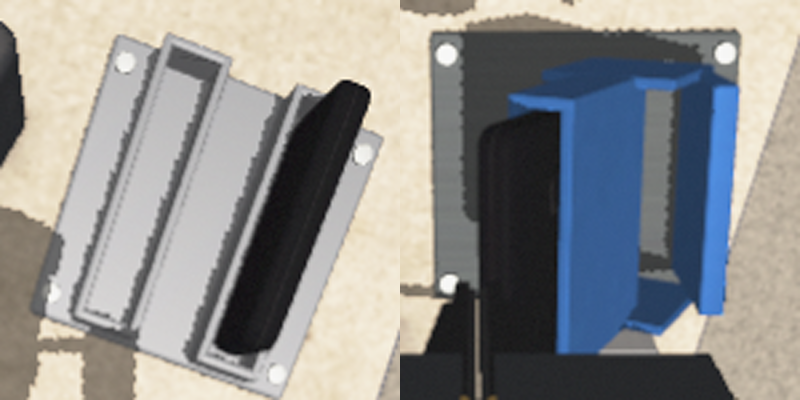

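View pics/scene3.png

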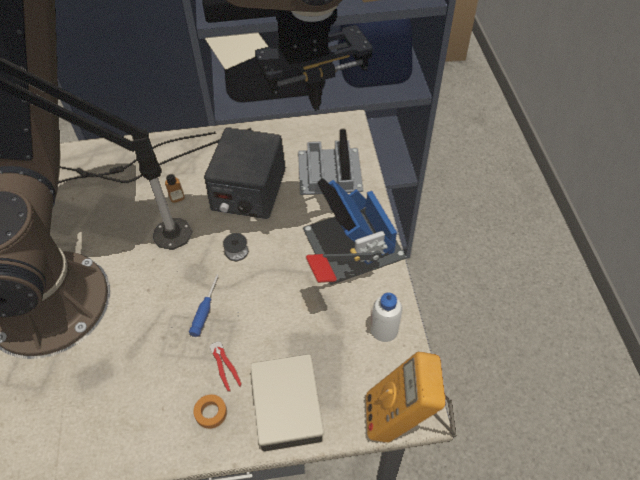

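The crops show the rack's plate screws, the free slot's wall corners and the bay's base screws clearly. The drive stands out at the bay mouth, and the scene view shows the lever up at (321,267).

```bash
python3 -c "
from h import *
w=load('wrist3'); s=load('scene3'); sd=load('side0')
print('rack screws'); S=[onz(w,p,.006) for p in [(356.9,23.3),(445.8,57.4),(413.9,140.2),(329.9,110.2)]]; print(np.round(S,4), np.mean(S,0).round(4))
W=[onz(w,p,.038) for p in [(373.8,13.5),(396.3,22.5),(360.3,123.8),(338.5,118.5)]]; print('walls',np.round(W,4),np.mean(W,0).round(4))
a=lambda p,q: np.degrees(np.arctan2(*(q-p)[[1,0]])).round(2)
print('yaw',a(S[3],S[0])-90,a(S[2],S[1])-90,a(S[0],S[1]),a(S[3],S[2]),'|',a(W[3],W[0])-90,a(W[2],W[1])-90)
B=[onz(w,p,.004) for p in [(307.6,190.6),(411.9,189.9),(308.4,276.5)]]; print('bay',np.round(B,4),a(B[0],B[1]),a(B[2],B[0])-90,(B[1]+B[2])/2)
print('box',tri([(w,(319,45)),(s,(284,143))]), tri([(w,(178,0)),(s,(232,130))]))
print('box hi z=.1', onz(w,(319,45),.1),onz(w,(262,143),.1))
for p in [(482,65),(495,0),(552,0)]: print('shelf',p,[onz(w,p,z).round(3) for z in (0,.2)])
for p in [(375,112),(207,112),(411,255),(430,105),(375,105)]: print('sc',p,[onz(s,p,z).round(3) for z in (0,.2)])
for p in [(131,240),(131,400)]: print('sd',p,onz(sd,p,0).round(3))
print(proj(s,[[.0,.5,0]]))
"
```

```text
rack screws
[[0.5788 0.3383 0.006 ]
 [0.7108 0.327  0.006 ]
 [0.7013 0.2104 0.006 ]
 [0.57   0.2215 0.006 ]] [0.6402 0.2743 0.006 ]
walls [[0.5962 0.3437 0.038 ]
 [0.6271 0.3407 0.038 ]
 [0.6149 0.211  0.038 ]
 [0.584  0.2106 0.038 ]] [0.6056 0.2765 0.038 ]
yaw -4.299999999999997 -4.6299999999999955 -4.91 -4.84 | -5.25 -5.3700000000000045
bay [[ 0.5648  0.1005  0.004 ]
 [ 0.7214  0.1395  0.004 ]
 [ 0.5982 -0.0371  0.004 ]] 14.0 13.629999999999995 [0.65978715 0.05121963 0.004     ]
box (array([0.53793645, 0.27479868, 0.10882107]), [np.float64(0.0032253552372319963), np.float64(0.0032253552372319004)]) (array([0.4207689 , 0.2575709 , 0.18633253]), [np.float64(0.005596355891553621), np.float64(0.005596355891553623)])
box hi z=.1 [0.54057963 0.27649293 0.1       ] [0.49794362 0.15551051 0.1       ]
shelf (482, 65) [array([0.766, 0.332, 0.   ]), array([0.693, 0.27 , 0.2  ])]
shelf (495, 0) [array([0.754, 0.412, 0.   ]), array([0.685, 0.32 , 0.2  ])]
shelf (552, 0) [array([0.83, 0.43, 0.  ]), array([0.733, 0.332, 0.2  ])]
sc (375, 112) [array([0.789, 0.464, 0.   ]), array([0.734, 0.245, 0.2  ])]
sc (207, 112) [array([0.351, 0.534, 0.   ]), array([0.376, 0.303, 0.2  ])]
sc (411, 255) [array([0.777, 0.002, 0.   ]), array([ 0.724, -0.132,  0.2  ])]
sc (430, 105) [array([0.938, 0.468, 0.   ]), array([0.856, 0.249, 0.2  ])]
sc (375, 105) [array([0.794, 0.491, 0.   ]), array([0.738, 0.267, 0.2  ])]
sd (131, 240) [0.752 0.479 0.   ]
sd (131, 400) [0.283 0.483 0.   ]
[[ 70.90434827 135.79601814]]
```

```bash
python3 -c "
from h import *
w=load('wrist3'); w0=load('wrist0'); s=load('scene3')
yaw=.24; R=np.array([[np.cos(yaw),-np.sin(yaw)],[np.sin(yaw),np.cos(yaw)]]); O=np.array([.6135,.0425])
tb=lambda p: np.r_[R.T@(p[:2]-O),p[2]].round(4)
print('w0 front edge, expect x=.0013',[tb(onz(w0,p,.139)) for p in [(290,131),(307,197),(324,263)]])
g=cv2.cvtColor(w['pixels'],cv2.COLOR_RGB2HSV)
for r in (225,235,245,255,262): print(r,g[r,312:362,2].tolist())
for n,im in (('scene',s),):
    h=im['pixels'][170:235,305:365].max(2); m=(h<45).astype(np.uint8); k,l,st,c=cv2.connectedComponentsWithStats(m)
    for i in range(1,k):
        if st[i,4]>60: 
            cn=cv2.findContours((l==i).astype(np.uint8),0,2)[0][0]; print(st[i],(cv2.approxPolyDP(cn,2,True)[:,0]+[305,170]).tolist())
U=lambda u,y,t: np.r_[O+R@[.010-.5*u+.866*t,y],.144+.866*u+.5*t]
P=[U(.039,sy*.059,t) for sy in (1,-1) for t in (-.01,.006)]
print('expected drive top corners w3',proj(w,P).round(1).tolist(),'scene',proj(s,P).round(1).tolist())
"
```

```text
w0 front edge, expect x=.0013 [array([0.0039, 0.0458, 0.139 ]), array([ 4.10e-03, -1.00e-04,  1.39e-01]), array([ 0.0043, -0.0509,  0.139 ])]
225 [125, 95, 63, 65, 64, 63, 58, 40, 29, 31, 32, 35, 38, 34, 29, 32, 33, 34, 34, 32, 32, 30, 31, 31, 30, 30, 29, 31, 31, 28, 30, 29, 30, 31, 29, 29, 26, 35, 136, 173, 177, 184, 169, 147, 145, 144, 146, 146, 147, 146]
235 [112, 83, 63, 62, 64, 63, 59, 42, 32, 33, 33, 36, 38, 33, 32, 33, 32, 35, 33, 35, 32, 30, 30, 30, 31, 30, 33, 30, 29, 30, 27, 29, 27, 29, 29, 27, 28, 47, 142, 175, 178, 190, 167, 143, 145, 146, 145, 143, 143, 145]
245 [125, 116, 86, 66, 65, 63, 58, 43, 32, 34, 33, 38, 38, 33, 30, 31, 33, 36, 37, 34, 30, 32, 29, 31, 30, 32, 31, 31, 29, 32, 29, 30, 31, 27, 37, 38, 27, 56, 144, 176, 180, 189, 164, 142, 148, 148, 146, 146, 146, 146]
255 [122, 123, 124, 123, 124, 124, 109, 70, 29, 34, 34, 35, 35, 36, 34, 32, 36, 36, 35, 28, 26, 30, 30, 29, 30, 30, 29, 30, 26, 26, 29, 30, 30, 29, 28, 29, 27, 86, 150, 175, 182, 181, 160, 143, 143, 144, 144, 145, 147, 148]
262 [120, 119, 119, 119, 120, 119, 106, 67, 30, 31, 30, 35, 38, 34, 32, 33, 33, 35, 35, 29, 29, 28, 28, 29, 31, 30, 31, 29, 29, 29, 28, 29, 30, 30, 29, 27, 25, 121, 163, 178, 186, 172, 152, 146, 147, 146, 146, 146, 148, 147]
[ 13  10  37  50 579] [[321, 180], [319, 186], [336, 218], [349, 229], [354, 224], [335, 190]]
expected drive top corners w3 [[316.6, 217.0], [329.6, 218.4], [317.1, 316.0], [329.1, 319.2]] scene [[314.8, 180.1], [321.1, 175.5], [337.6, 222.7], [344.3, 217.9]]
```

Request:
{"op": "servo_tool", "data": {
  "travel": [
    [0,0,0],
    [0,0,0],
    [0,0,0],
    [0,0,0],
    [0,0,0],
    [0,0,0],
    [0,0,0]
  ],
  "angular": [
    [-0.7,0,0],
    [-0.7,0,0],
    [-0.7,0,0],
    [-0.7,0,0],
    [-0.7,0,0],
    [0,0,0],
    [0,0,0]
  ],
  "fingers": [0.45,0.45,0.45,0.45,0.45,0.45,0.45]
}}

```text
clock: 12.75
tcp_pos: [0.5846, 0.0913, 0.3719]
orientation: [1.708, 2.168, 0.58]
contact_force: [-0.6, 0.3, -0.2]
opening: 0.0423
finger_force: 0.0
```

```bash
cat > d.py <<'E'
from h import *
from scipy.spatial.transform import Rotation as Ro
def delta(T,Rt):
    s=robot.observe(); Rc=Ro.from_rotvec(s['orientation'])
    print('clk',s['clock'],'tcp',s['tcp_pos'].round(4),'travel',(Rc.inv().apply(np.array(T)-s['tcp_pos'])/.02).round(2),'ang',((Rc.inv()*Rt).as_rotvec()/.15).round(3),'q',s['qpos'].round(2),'op',round(s['opening'],4))
y=.24; B=Ro.from_euler('z',y)
Rlean=Ro.from_matrix(np.c_[B.apply([0,1,0]),B.apply([.866025,0,.5]),B.apply([.5,0,-.866025])])
u=B.apply([-.5,0,.866025])
E
python3 -c "
from d import *
T=np.array([.621,.0444,.1475]); delta(T+.08*u,Rlean); delta(T,Rlean)"
```

```text
clk 12.75 tcp [0.5846 0.0913 0.3719] travel [-2.71 -4.55  6.33] ang [-0.004  0.013 -0.022] q [-0.01  0.13  1.76  0.18  0.75 -0.35] op 0.0423
clk 12.75 tcp [0.5846 0.0913 0.3719] travel [-2.7  -4.55 10.33] ang [-0.004  0.013 -0.022] q [-0.01  0.13  1.76  0.18  0.75 -0.35] op 0.0423
```

Request:
{"op": "servo_tool", "data": {
  "travel": [
    [-0.39,-0.65,0.9],
    [-0.39,-0.65,0.9],
    [-0.39,-0.65,0.9],
    [-0.39,-0.65,0.9],
    [-0.39,-0.65,0.9],
    [-0.39,-0.65,0.9],
    [-0.37,-0.65,0.93],
    [0,0,0],
    [0,0,0],
    [0,0,0]
  ],
  "angular": [
    [0,0,0],
    [0,0,0],
    [0,0,0],
    [0,0,0],
    [0,0,0],
    [0,0,0],
    [0,0,0],
    [0,0,0],
    [0,0,0],
    [0,0,0]
  ],
  "fingers": [0.45,0.45,0.45,0.45,0.45,0.45,0.45,0.45,0.45,0.45]
}}

```text
clock: 13.75
tcp_pos: [0.5835, 0.0359, 0.2177]
orientation: [1.705, 2.167, 0.584]
contact_force: [-0.2, 0.1, 0.4]
opening: 0.0429
finger_force: 0.0
```

```bash
python3 -c "
from d import *
T=np.array([.621,.0444,.1475]); delta(T,Rlean)
a=snap('wrist','wrist4')['pixels']; b=snap('scene','scene4')['pixels'][100:300,230:430]
b=cv2.resize(b,(360,360),interpolation=2); a=cv2.resize(a,(440,330)); a=cv2.copyMakeBorder(a,0,30,0,0,0)
cv2.imwrite('pics/m4.png',np.hstack([a,b])[:,:,::-1])"
```

```text
clk 13.75 tcp [0.5835 0.0359 0.2177] travel [-0.03 -0.1   4.  ] ang [ 0.017  0.009 -0.013] q [-0.14  0.29  2.01  0.51  0.39 -0.8 ] op 0.0429
```

View pics/m4.png

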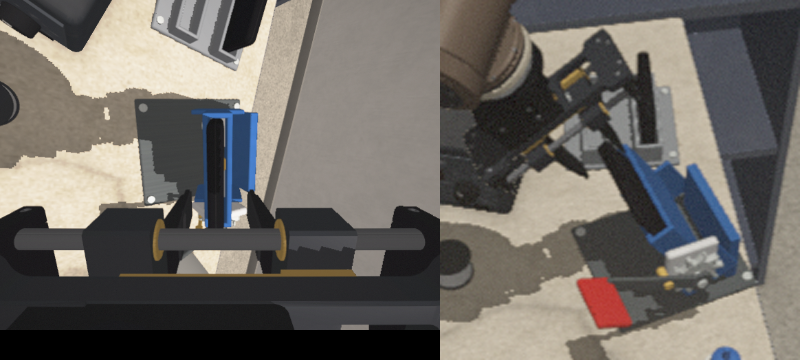

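Seen along the lean, the fingers (172 to 258 px) straddle the drive's edge at 216 px. Descend.

Request:
{"op": "servo_tool", "data": {
  "travel": [
    [0,-0.05,0.8],
    [0,0,0.8],
    [0,0,0.7],
    [0,0,0.6],
    [0,0,0.4],
    [0,0,0],
    [0,0,0]
  ],
  "angular": [
    [0,0,0],
    [0,0,0],
    [0,0,0],
    [0,0,0],
    [0,0,0],
    [0,0,0],
    [0,0,0]
  ],
  "fingers": [0.45,0.45,0.45,0.45,0.45,0.45,0.45]
}}

```text
clock: 14.55
tcp_pos: [0.614, 0.0433, 0.1594]
orientation: [1.706, 2.167, 0.583]
contact_force: [-0.4, 0.3, -0.1]
opening: 0.0429
finger_force: 0.0
```

Request:
{"op": "servo_tool", "data": {
  "travel": [
    [0,0,0.3],
    [0,0,0.3],
    [0,0,0],
    [0,0,0]
  ],
  "angular": [
    [0,0,0],
    [0,0,0],
    [0,0,0],
    [0,0,0]
  ],
  "fingers": [0.45,0.45,0.45,0.45]
}}

```text
clock: 14.95
tcp_pos: [0.6198, 0.0445, 0.1483]
orientation: [1.706, 2.168, 0.582]
contact_force: [-0.1, -0.0, -0.3]
opening: 0.0429
finger_force: 0.0
```

```bash
python3 -c "
from d import *
T=np.array([.621,.0444,.1475]); delta(T,Rlean)
a=snap('wrist','wrist5')['pixels'][100:400,160:480]; b=snap('scene','scene5')['pixels'][120:280,260:430]
b=cv2.resize(b,(410,386),interpolation=2); a=cv2.resize(a,(384,360)); a=cv2.copyMakeBorder(a,0,26,0,0,0)
cv2.imwrite('pics/m5.png',np.hstack([a,b])[:,:,::-1])"
```

```text
clk 14.95 tcp [0.6198 0.0445 0.1483] travel [-0.02  0.03  0.06] ang [ 0.008  0.009 -0.018] q [-0.11  0.44  2.    0.72  0.26 -1.01] op 0.0429
```

View pics/m5.png

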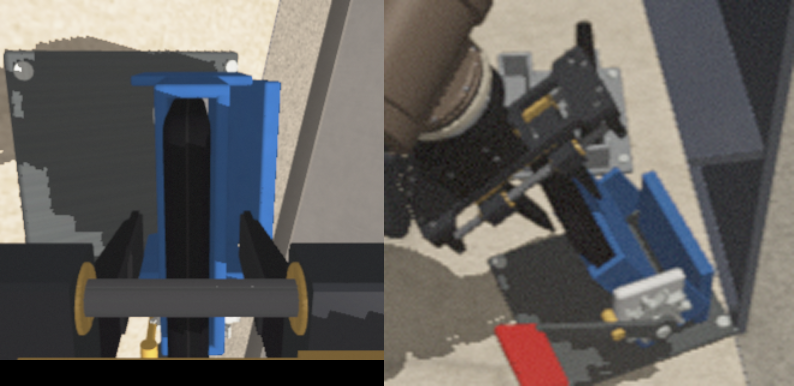

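The drive's edge (165–210 px) lies between the fingertips (140 and 243 px). Close on it.

Request:
{"op": "servo_tool", "data": {
  "travel": [
    [0,0,0],
    [0,0,0],
    [0,0,0],
    [0,0,0],
    [0,0,0],
    [0,0,0],
    [0,0,0],
    [0,0,0]
  ],
  "angular": [
    [0,0,0],
    [0,0,0],
    [0,0,0],
    [0,0,0],
    [0,0,0],
    [0,0,0],
    [0,0,0],
    [0,0,0]
  ],
  "fingers": [0,0,0,0,0,0,0,0],
  "squeeze": 30
}}

```text
clock: 15.85
tcp_pos: [0.6197, 0.0446, 0.1484]
orientation: [1.706, 2.168, 0.582]
contact_force: [-0.9, -1.1, -0.2]
opening: 0.0165
finger_force: 30.0
```

Request:
{"op": "servo_tool", "data": {
  "travel": [
    [0,0,-0.2],
    [0,0,-0.3],
    [0,0,-0.5],
    [0,0,-0.5],
    [0,0,-0.5],
    [0,0,-0.5],
    [0,0,0]
  ],
  "angular": [
    [0,0,0],
    [0,0,0],
    [0,0,0],
    [0,0,0],
    [0,0,0],
    [0,0,0],
    [0,0,0]
  ],
  "fingers": [0,0,0,0,0,0,0]
}}

```text
clock: 16.55
tcp_pos: [0.5953, 0.0385, 0.1933]
orientation: [1.705, 2.166, 0.584]
contact_force: [-0.4, -0.3, -2.6]
opening: 0.0166
finger_force: 30.0
```

Request:
{"op": "servo_tool", "data": {
  "travel": [
    [0,0,-0.7],
    [0,0,-0.8],
    [0,0,-0.8],
    [0,0,-0.8],
    [0,0,-0.8],
    [0,0,-0.8],
    [0,0,-0.6],
    [0,0,0],
    [0,0,0]
  ],
  "angular": [
    [0,0,0],
    [0,0,0],
    [0,0,0],
    [0,0,0],
    [0,0,0],
    [0,0,0],
    [0,0,0],
    [0,0,0],
    [0,0,0]
  ],
  "fingers": [0,0,0,0,0,0,0,0,0]
}}

```text
clock: 17.45
tcp_pos: [0.5439, 0.0261, 0.2833]
orientation: [1.706, 2.167, 0.583]
contact_force: [0.7, 0.3, -1.5]
opening: 0.0167
finger_force: 30.0
```

Request:
{"op": "servo_tool", "data": {
  "travel": [
    [0,0,0],
    [0,0,0],
    [0,0,0],
    [0,0,0],
    [0,0,0],
    [0,0,0],
    [0,0,0]
  ],
  "angular": [
    [0.7,0,0],
    [0.7,0,0],
    [0.7,0,0],
    [0.7,0,0],
    [0.7,0,0],
    [0,0,0],
    [0,0,0]
  ],
  "fingers": [0,0,0,0,0,0,0]
}}

```text
clock: 18.15
tcp_pos: [0.544, 0.0265, 0.2821]
orientation: [-1.942, -2.469, -0.002]
contact_force: [-0.2, 0.9, -1.5]
opening: 0.0163
finger_force: 30.0
```

```bash
cat >> d.py <<'E'
yr=np.radians(-4.9); Br=Ro.from_euler('z',yr)
Rrack=Ro.from_matrix(np.c_[Br.apply([0,1,0]),Br.apply([1,0,0]),[0,0,-1]])
F=np.array([.606,.277,0])
E
python3 -c "
from d import *
delta(F+[0,0,.2],Rrack); print(robot.observe()['finger_force'],robot.observe()['contact_force'])"
```

```text
clk 18.15 tcp [0.544  0.0265 0.2821] travel [11.44  5.96  4.12] ang [ 0.004 -0.007  2.155] q [-0.07  0.31  1.66  0.    1.17 -0.31] op 0.0163
29.999712109565735 [-0.20745691  0.87030392 -1.5156783 ]
```

Request:
{"op": "servo_tool", "data": {
  "travel": [
    [0.4,0.2,0],
    [0.8,0.42,0],
    [0.8,0.42,0],
    [0.8,0.42,0],
    [0.8,0.42,0],
    [0.8,0.42,0],
    [0.8,0.42,0],
    [0.8,0.42,0],
    [0.8,0.42,0],
    [0.8,0.42,0],
    [0.8,0.42,0],
    [0.8,0.42,0],
    [0.8,0.42,0],
    [0.8,0.42,0],
    [0.64,0.3,0],
    [0,0,0],
    [0,0,0],
    [0,0,0]
  ],
  "angular": [
    [0,0,0],
    [0,0,0],
    [0,0,0],
    [0,0,0],
    [0,0,0],
    [0,0,0],
    [0,0,0],
    [0,0,0],
    [0,0,0],
    [0,0,0],
    [0,0,0],
    [0,0,0],
    [0,0,0],
    [0,0,0],
    [0,0,0.72],
    [0,0,0.72],
    [0,0,0.71],
    [0,0,0]
  ],
  "fingers": [0,0,0,0,0,0,0,0,0,0,0,0,0,0,0,0,0,0]
}}

```text
clock: 19.95
tcp_pos: [0.6061, 0.2773, 0.2833]
orientation: [-2.316, -2.123, 0.0]
contact_force: [-0.4, -0.8, -2.0]
opening: 0.0164
finger_force: 30.0
```

Request:
{"op": "servo_tool", "data": {
  "travel": [
    [0,0,0],
    [0,0,0],
    [0,0,0.9],
    [0,0,0.9],
    [0,0,0.9],
    [0,0,0.6],
    [0,0,0],
    [0,0,0]
  ],
  "angular": [
    [0,0,0],
    [0,0,0],
    [0,0,0],
    [0,0,0],
    [0,0,0],
    [0,0,0],
    [0,0,0],
    [0,0,0]
  ],
  "fingers": [0,0,0,0,0,0,0,0]
}}

```text
clock: 20.75
tcp_pos: [0.6063, 0.2767, 0.218]
orientation: [2.314, 2.125, 0.001]
contact_force: [-0.3, 0.2, -1.4]
opening: 0.0165
finger_force: 30.0
```

```bash
python3 -c "
from d import *
delta(F+[0,0,.1],Rrack); snap('scene','scene6'); im=snap('wrist','wrist6'); snap('side','side6')
s=load('scene6')
# drive location check in the scene view: predicted lower corners of drive body vs dark pixels
p=robot.observe()['tcp_pos']; zb=p[2]+.0188+.015-.08
c=[p+Br.apply([dx,dy,0])-[0,0,p[2]-z] for z in (zb,zb+.03) for dy in (-.059,.059) for dx in (-.008,.008)]
print(proj(s,c).round().tolist()); print(proj(im,c).round().tolist())
g=s['pixels'].max(2)
for r in range(150,200,4): print(r,g[r,290:350:2].tolist())
"
```

```text
clk 20.75 tcp [0.6063 0.2767 0.218 ] travel [ 0.01 -0.02  5.9 ] ang [ 0.004 -0.001  0.003] q [ 0.33  0.55  1.44 -0.    1.15  0.41] op 0.0165
[[312.0, 137.0], [320.0, 137.0], [310.0, 101.0], [317.0, 100.0], [312.0, 127.0], [319.0, 126.0], [309.0, 90.0], [316.0, 90.0]]
[[306.0, 347.0], [328.0, 347.0], [304.0, 178.0], [330.0, 178.0], [304.0, 374.0], [330.0, 374.0], [302.0, 183.0], [332.0, 183.0]]
150 [114, 108, 111, 110, 104, 95, 94, 88, 89, 80, 76, 70, 73, 81, 81, 70, 88, 90, 78, 83, 77, 79, 76, 79, 58, 38, 40, 48, 39, 97]
154 [105, 103, 107, 102, 81, 95, 98, 79, 76, 77, 78, 82, 79, 121, 115, 75, 120, 121, 79, 80, 76, 78, 76, 73, 78, 37, 41, 40, 46, 58]
158 [106, 104, 105, 107, 89, 76, 80, 76, 80, 77, 76, 81, 84, 81, 81, 112, 137, 138, 80, 79, 82, 76, 78, 74, 87, 41, 33, 42, 41, 37]
162 [107, 106, 109, 109, 93, 82, 77, 79, 82, 78, 82, 77, 80, 82, 82, 95, 119, 78, 79, 77, 78, 79, 80, 90, 120, 60, 45, 40, 40, 34]
166 [103, 109, 108, 104, 92, 79, 80, 77, 77, 80, 80, 79, 78, 109, 133, 78, 139, 129, 133, 132, 134, 131, 87, 76, 143, 68, 35, 30, 44, 40]
170 [105, 106, 103, 105, 97, 79, 80, 76
[... 431 characters left out ...]
 138, 137, 137, 84, 144, 137, 138, 138, 137, 144, 140, 143, 139, 139, 142, 134, 134, 104, 76, 99, 101, 99, 92, 92]
186 [186, 184, 188, 187, 185, 133, 145, 144, 138, 94, 81, 86, 82, 85, 88, 86, 89, 138, 137, 96, 93, 86, 117, 140, 113, 97, 88, 81, 82, 84]
190 [180, 183, 181, 180, 184, 125, 123, 124, 136, 116, 83, 85, 87, 85, 83, 82, 115, 141, 103, 87, 91, 84, 75, 108, 136, 107, 107, 116, 132, 132]
194 [182, 179, 180, 181, 185, 122, 105, 95, 103, 103, 109, 100, 137, 114, 116, 182, 190, 152, 142, 117, 106, 83, 84, 82, 117, 140, 115, 113, 109, 126]
198 [180, 183, 184, 185, 187, 186, 184, 187, 189, 191, 186, 191, 192, 193, 195, 189, 196, 193, 152, 135, 111, 107, 76, 85, 82, 96, 139, 121, 108, 108]
```

```bash
python3 -c "
from d import *
w=load('wrist6'); s=load('scene6'); p=robot.observe()['tcp_pos']; zt=p[2]+.0338
f=lambda dx,dy,z: p+Br.apply([dx,dy,0])-[0,0,p[2]-z]
print('w exp top far',proj(w,[f(-.008,.059,zt),f(.008,.059,zt)]).round(1).tolist())
g=w['pixels'].max(2)
for r in range(150,260,8): print(r,''.join('#' if v<60 else '.' for v in g[r,285:350]))
print('s exp bottom near',proj(s,[f(-.008,-.059,zt-.08),f(.008,-.059,zt-.08)]).round(1).tolist())
g=s['pixels'].max(2)
for r in range(108,150,2): print(r,''.join('#' if v<60 else '.' for v in g[r,295:345]))
"
```

```text
w exp top far [[295.6, 194.6], [336.4, 194.6]]
150 .................................................................
158 .................................................................
166 .................................................................
174 .................................................................
182 .......................######################....................
190 ...................##############################................
198 ................####################################.............
206 ...............#######################################...........
214 ...............#######################################...........
222 ...............#######################################...........
230 ...............#######################################...........
238 ...............#######################################...........
246 ...............######################################............
254 ...............######################################............
s exp bottom near [[312.2, 137.2], [319.7, 136.9]]
108 ................##
[... 432 characters left out ...]
........######..........................
126 ..................######..........................
128 ..................######..........................
130 ..................######.....................#####
132 ..................######.....................#####
134 ...................#####.....................#####
136 .............................................#####
138 .............................................#####
140 .............................................#####
142 ............................................######
144 ............................................######
146 ............................................######
148 ............................................######
```

Request:
{"op": "servo_tool", "data": {
  "travel": [
    [0,0,0.8],
    [0,0,0.8],
    [0,0,0.8],
    [0,0,0.8],
    [0,0,0.8],
    [0,0,0.7],
    [0,0,0.5],
    [0,0,0.4],
    [0,0,0.3],
    [0,0,0.3],
    [0,0,0],
    [0,0,0]
  ],
  "angular": [
    [0,0,0],
    [0,0,0],
    [0,0,0],
    [0,0,0],
    [0,0,0],
    [0,0,0],
    [0,0,0],
    [0,0,0],
    [0,0,0],
    [0,0,0],
    [0,0,0],
    [0,0,0]
  ],
  "fingers": [0,0,0,0,0,0,0,0,0,0,0,0]
}}

```text
clock: 22.1
tcp_pos: [0.6061, 0.2766, 0.0937]
orientation: [2.314, 2.124, 0.001]
contact_force: [1.3, 0.4, -1.7]
opening: 0.0164
finger_force: 30.0
```

Request:
{"op": "servo_tool", "data": {
  "travel": [
    [0,0,0.2],
    [0,0,0.2],
    [0,0,0.2],
    [0,0,0],
    [0,0,0]
  ],
  "angular": [
    [0,0,0],
    [0,0,0],
    [0,0,0],
    [0,0,0],
    [0,0,0]
  ],
  "fingers": [0,0,0,0,0]
}}

```text
clock: 22.6
tcp_pos: [0.6059, 0.2766, 0.0813]
orientation: [-2.314, -2.124, 0.0]
contact_force: [-0.4, 0.4, -1.6]
opening: 0.0159
finger_force: 30.0
```

Request:
{"op": "servo_tool", "data": {
  "travel": [
    [0,0,0.2],
    [0,0,0.2],
    [0,0,0.2],
    [0,0,0],
    [0,0,0]
  ],
  "angular": [
    [0,0,0],
    [0,0,0],
    [0,0,0],
    [0,0,0],
    [0,0,0]
  ],
  "fingers": [0,0,0,0,0]
}}

```text
clock: 23.1
tcp_pos: [0.6059, 0.2765, 0.0693]
orientation: [-2.314, -2.124, 0.0]
contact_force: [0.4, -0.1, -1.6]
opening: 0.0167
finger_force: 30.0
```

Request:
{"op": "servo_tool", "data": {
  "travel": [
    [0,0,0.2],
    [0,0,0.2],
    [0,0,0.2],
    [0,0,0],
    [0,0,0]
  ],
  "angular": [
    [0,0,0],
    [0,0,0],
    [0,0,0],
    [0,0,0],
    [0,0,0]
  ],
  "fingers": [0,0,0,0,0]
}}

```text
clock: 23.6
tcp_pos: [0.6059, 0.2765, 0.0573]
orientation: [-2.314, -2.124, 0.0]
contact_force: [0.6, 0.5, -0.8]
opening: 0.0162
finger_force: 30.0
```

It is entering the slot freely. Now down to floor contact in small steps.

Request:
{"op": "servo_tool", "data": {
  "travel": [
    [0,0,0.1],
    [0,0,0.07],
    [0,0,0],
    [0,0,0]
  ],
  "angular": [
    [0,0,0],
    [0,0,0],
    [0,0,0],
    [0,0,0]
  ],
  "fingers": [0,0,0,0]
}}

```text
clock: 24.0
tcp_pos: [0.606, 0.2766, 0.0541]
orientation: [2.314, 2.124, 0.0]
contact_force: [0.5, 0.1, -0.7]
opening: 0.0166
finger_force: 30.0
```

Request:
{"op": "servo_tool", "data": {
  "travel": [
    [0,0,0.08],
    [0,0,0],
    [0,0,0]
  ],
  "angular": [
    [0,0,0],
    [0,0,0],
    [0,0,0]
  ],
  "fingers": [0,0,0]
}}

```text
clock: 24.3
tcp_pos: [0.606, 0.2767, 0.054]
orientation: [2.314, 2.124, 0.001]
contact_force: [-5.3, -0.7, 12.1]
opening: 0.0166
finger_force: 30.0
```

Request:
{"op": "servo_tool", "data": {
  "travel": [
    [0,0,0.08],
    [0,0,0],
    [0,0,0]
  ],
  "angular": [
    [0,0,0],
    [0,0,0],
    [0,0,0]
  ],
  "fingers": [0,0,0]
}}

```text
clock: 24.6
tcp_pos: [0.6061, 0.2767, 0.0539]
orientation: [2.314, 2.124, 0.002]
contact_force: [-8.4, -2.4, 25.2]
opening: 0.0164
finger_force: 30.0
```

Firmly on the floor, at the height I expected. Take the load off, open, then rise.

Request:
{"op": "servo_tool", "data": {
  "travel": [
    [0,0,-0.15],
    [0,0,0],
    [0,0,0],
    [0,0,0],
    [0,0,0],
    [0,0,0],
    [0,0,0],
    [0,0,0],
    [0,0,0],
    [0,0,0]
  ],
  "angular": [
    [0,0,0],
    [0,0,0],
    [0,0,0],
    [0,0,0],
    [0,0,0],
    [0,0,0],
    [0,0,0],
    [0,0,0],
    [0,0,0],
    [0,0,0]
  ],
  "fingers": [0,0.2,0.25,0.3,0.4,0.5,0.55,0.6,0.6,0.6]
}}

```text
clock: 25.6
tcp_pos: [0.606, 0.2766, 0.0539]
orientation: [2.314, 2.124, 0.0]
contact_force: [-0.5, -0.9, 0.4]
opening: 0.0571
finger_force: 0.0
```

Request:
{"op": "servo_tool", "data": {
  "travel": [
    [0,0,-0.2],
    [0,0,-0.4],
    [0,0,-0.5],
    [0,0,-0.8],
    [0,0,-0.9],
    [0,0,-1],
    [0,0,-1],
    [0,0,-1],
    [0,0,-1],
    [0,0,-1],
    [0,0,-1],
    [0,0,0],
    [0,0,0]
  ],
  "angular": [
    [0,0,0],
    [0,0,0],
    [0,0,0],
    [0,0,0],
    [0,0,0],
    [0,0,0],
    [0,0,0],
    [0,0,0],
    [0,0,0],
    [0,0,0],
    [0,0,0],
    [0,0,0],
    [0,0,0]
  ],
  "fingers": [0.6,0.6,0.6,0.6,0.6,0.6,0.6,0.6,0.6,0.6,0.6,0.6,0.6]
}}

```text
clock: 26.9
tcp_pos: [0.6058, 0.2765, 0.2303]
orientation: [2.314, 2.124, 0.001]
contact_force: [0.7, 0.4, -0.7]
opening: 0.0571
finger_force: 0.0
```

```bash
python3 -c "
from d import *
s=snap('scene','scene7'); w=snap('wrist','wrist7'); print(robot.observe()['clock'],robot.observe()['tcp_pos'])
c=Br.apply([[dx,dy,0] for dx in (-.008,.008) for dy in (-.059,.059)])+F+[0,0,.088]
print('exp upright top: scene',proj(s,c).round().tolist(),'wrist',proj(w,c).round().tolist())
for n,im,r0,r1,st,c0,c1 in (('s',s,125,200,3,290,370),('w',w,130,330,10,240,480)):
  g=im['pixels'].max(2); print(n)
  for r in range(r0,r1,st): print(r,''.join('#' if v<60 else '.' for v in g[r,c0:c1:(1 if n=='s' else 2)]))
"
```

```text
27.0 [0.60554212 0.27637691 0.22900407]
exp upright top: scene [[313.0, 164.0], [311.0, 128.0], [320.0, 164.0], [317.0, 128.0]] wrist [[310.0, 292.0], [309.0, 168.0], [326.0, 292.0], [327.0, 169.0]]
s
125 ................................................................................
128 ................................................................................
131 ..................................................#####.........................
134 .......................#####......................######........................
137 .......................#####......................######........................
140 .......................#####......................#######.......................
143 .....................########....................########.......................
146 ......................#######....................#########......................
149 ......................########...................#########......................
152 ......................########...................#########......................
155 ......................########...............
[... 3027 characters left out ...]
.....................############..........................................
280 ........#####.......................########.......................###########..........................................
290 ...##########......................................................##########...........................................
300 #############......................................................##############.......................................
310 #############......................................................###################........##########################
320 ############.......................................................######################....#......####################
```

The drive stands upright in the free slot within a few pixels of prediction in both views. The spare is in its own slot and the gripper is clear. Handing in.

```bash
python3 -c "
from rig import robot
print(robot.job_done())"
```

```text
the job is handed in; nothing more can be done
None
```

I gave the lever four full strokes, drew the drive out along the slot's lean and set it on its long edge in the rack's empty slot. I handed the job in at about 27 s; no verdict came back.

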